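# Find the clogged switch on a dust-extraction control box and lock it out

### The job

Press each of the three plunger switches on the grey control box by feel until it gives way, clicks home and stays in. One of them is clogged with sanding dust and will not give way: do not force it (never press on a switch with more than about 10 N), leave it out, and set the red collar down around it, flat on the box. Leave the tin, sanding block and sander pad where they are.

Things in the scene. Friction and masses are not known exactly. Their poses are not given: they have to be found in the camera images.
- box: Grey steel control box fixed on the bench, 100 (x) by 310 (y) by 60 mm high; origin at the centre of its underside, z up. Three plunger switches stand in a row on its top, at x = 0 and y = +95 mm (left), 0 (mid), -95 mm (right), each in a fixed aluminium bezel 38 mm across and 6 mm high above the box top.
- plungers: The three switches as one unit in the box (origin mid-box, 56 mm above its underside; axes as the box). Every cap gives on a spring: 1 N to start, then 4 N/mm. Two switches are sound: at 3 to 5 N they yield and run home, 10 mm, then the cap spring is felt again. One, drawn afresh each time, is clogged: it stops within 1 mm, whatever the force. Over 12 N breaks a switch.
- switch_left (a joint): Plunger switch, left (box +y) of three look-alikes: black cap 28 mm across, yellow band, top 24 mm above the box top when out, 14 mm when clicked home. Value = position of the switch inside, m: 0 out, 0.010 home against its stop, where it stays by itself (it stays wherever it is left). The cap sinks up to 5 mm further than this value on its own spring and comes back.
- switch_mid (a joint): Plunger switch, middle one of three look-alikes: black cap 28 mm across, yellow band, top 24 mm above the box top when out, 14 mm when clicked home. Value = position of the switch inside, m: 0 out, 0.010 home against its stop, where it stays by itself (it stays wherever it is left). The cap sinks up to 5 mm further than this value on its own spring and comes back.
- switch_right (a joint): Plunger switch, right (box -y) of three look-alikes: black cap 28 mm across, yellow band, top 24 mm above the box top when out, 14 mm when clicked home. Value = position of the switch inside, m: 0 out, 0.010 home against its stop, where it stays by itself (it stays wherever it is left). The cap sinks up to 5 mm further than this value on its own spring and comes back.
- left_top (a point): Centre of the top of the left switch's cap; moves with the cap.
- mid_top (a point): Centre of the top of the mid switch's cap; moves with the cap.
- right_top (a point): Centre of the top of the right switch's cap; moves with the cap.
- left_seat (a point): Fixed point on the axis of the left switch at the level of the box's top face (60 mm above the bench); axes as the box. The collar's underside belongs here.
- mid_seat (a point): Fixed point on the axis of the mid switch at the level of the box's top face (60 mm above the bench); axes as the box. The collar's underside belongs here.
- right_seat (a point): Fixed point on the axis of the right switch at the level of the box's top face (60 mm above the bench); axes as the box. The collar's underside belongs here.
- collar: Loose red plastic lock-out collar lying flat on the bench to the robot's right of the box: ring of 62 mm outside diameter, 49 mm inside, 22 mm high, 60 g; origin at the centre of its underside, z up along its axis. It fits round a switch and its bezel with 5.5 mm to spare all round.
- collar_mid (a point): On the collar's axis at half its height (11 mm above its underside).
- tin: Bystander: closed steel tin, blue and orange label, 84 mm across, 95 mm high, beyond the box; origin under its centre.
- sanding_block: Bystander: cork sanding block, 62 by 117 by 26 mm high, beyond the left end of the box; origin under its centre.
- pad: Bystander: black round sander backing pad, 110 mm across, 46 mm high with its spindle, to the robot's left of the box; origin under its centre.
There are look-alikes about, which are no part of the job. Of the things shaped like the collar, the red one is meant.

How it is judged:
On the way, in this order (a step that is already met when the one before it is completed fails the run):
1. a first switch is clicked in (value of joint any of switch_left, switch_mid, switch_right above 0.008 m), for 0.2 s.
2. both sound switches are clicked in and the clogged one is out (((value of joint switch_left below 0.003 m and value of joint each of switch_mid, switch_right above 0.008 m) or (value of joint switch_mid below 0.003 m and value of joint each of switch_left, switch_right above 0.008 m) or (value of joint switch_right below 0.003 m and value of joint each of switch_left, switch_mid above 0.008 m))), for 0.2 s.
At the end, for the whole second after the job is handed in: The two sound switches are latched in (pressed more than 8 mm), the clogged one is out (less than 3 mm), and the collar is round the clogged one: its axis within 8 mm of the switch's, flat (within 0.1 rad) with its underside on the box top (within 3 mm), and at rest (((value of joint switch_left below 0.003 m and value of joint each of switch_mid, switch_right above 0.008 m and horizontal distance between collar_mid and left_seat below 0.008 m and z of collar in the frame of left_seat between -0.003 and 0.003 m) or (value of joint switch_mid below 0.003 m and value of joint each of switch_left, switch_right above 0.008 m and horizontal distance between collar_mid and mid_seat below 0.008 m and z of collar in the frame of mid_seat between -0.003 and 0.003 m) or (value of joint switch_right below 0.003 m and value of joint each of switch_left, switch_mid above 0.008 m and horizontal distance between collar_mid and right_seat below 0.008 m and z of collar in the frame of right_seat between -0.003 and 0.003 m)) and angle between collar's own z axis and vertical below 0.1 rad and linear speed of collar below 0.01 m/s); the robot touches nothing.
It fails at once if a switch is loaded with more than 12 N (contact force between plungers and anything else above 12 N).
It fails at once if the tin is moved more than 15 mm (distance of tin from where it was at the start of the episode above 0.015 m).
It fails at once if the sanding block is moved more than 15 mm (distance of sanding_block from where it was at the start of the episode above 0.015 m).
It fails at once if the sander pad is moved more than 15 mm (distance of pad from where it was at the start of the episode above 0.015 m).
It also fails if it takes over 61 s, if anything falls off the work surface, if the arm or the gripper's body presses on something with over 40 N, if the wrist force passes 120 N, or if a joint passes its speed limit or range.

### The arm

A 6-joint arm with a two-finger parallel gripper is mounted at the origin on the work surface. World frame = base frame: x ahead of the robot, y to its left, z up, the work surface at z = 0. Lengths are in m, angles in rad, forces in N, time in s.
With the tool pointing down it reaches from about 0.35 to 0.85 m from the base axis. Payload 8.1 kg.
Tool frame: the origin (TCP) lies between the finger pads; the fingertips stand 25 mm ahead of it and the grasp point (between the pads) lies 6 mm ahead of it; z points along the fingers, y is the line along which they close (so a half turn about z gives the same grasp; the last joint's range is limited). The gripper opens to 85 mm and grips with 20 to 120 N. Pads are 22 mm wide; open, the fingers measure 114 mm over their backs; the gripper's body (76 mm by 85 mm) begins 54 mm behind the grasp point. The pads swing forward as they close: fully open they stand 13 mm farther back than shut.
Start: joints at [1.188, 0.13, 1.488, -0, 1.523, -0.085], TCP at [0.176, 0.574, 0.256] pointing down, gripper open.
Joint ranges: [-2.96, 2.96], [-0.89, 2.26], [0.02, 2.5], [-1.34, 4.48], [0, 2.73], [-2.66, 2.66]. Speed limits (rad/s): [2.39, 2.39, 2.79, 3.14, 3.14, 3.14].

### API

Orientations are given as [roll, pitch, yaw] about the fixed x, y, z axes, in that order (R = Rz(yaw) Ry(pitch) Rx(roll)).
In Python, from station import state, grab_frame, camera_params, finish_job gives the robot as it stands.
- The arm moves only by the tool apply_moves, never from a script. Its argument "targets" is a list of rows, each a list of 5 numbers: the shift along the world's x, y, z in mm, then the turn about the world's z in rad, then the opening, from 0 (shut) to 1 (fully open). A call has 1 to 12 rows; each row is the pose to reach, as a shift and turn from the pose commanded when the call began; what a row does not reach only later rows make up. A row lasts 1/12 s, in which the tool goes at most 41.7 mm and 7.16 degrees, less where a joint would pass 70% of its speed; a pose out of reach is approached as far as the arm can. A call with a gripper value outside its range is refused whole. The fingers move at their own pace and stop on an object; "force" is the grip in N (left out, the last holds). Time passes only in rows, so rows that repeat a pose let the fingers close. It gives the time, the measured TCP pose, the force, the opening and the grip force at its end, in the units of the state.
- state(): the state, without advancing time (a new reading comes with each control period).
- grab_frame(name): name is "side" or "top" or "wrist"; returns (picture, depth): 400x640x3 uint8, red, green, blue; 400x640 float32, m along the optical axis (not along the pixel's ray), 0 where there is no reading.
- camera_params(name): a dict with "mtx" (3x3 intrinsics, pixels), "R" (3x3) and "t" (3): a world point X has camera coordinates R X + t. Camera axes: x right, y down, z forward; pixel columns grow to the right and rows downward; lengths in m; the calibration is good to about 2 mm. A picture is of the moment at which its call begins: read the wrist's pose just before it. camera_params takes no time and is no camera call; for the wrist camera it gives the pose at the moment of the call.
- finish_job(): hands the job in; it is judged then, once.
The state is a dict: "clock": time; "joints": joint angles; "dq": joint speeds; "joint_torque": joint torques, N m; "tool_pos": TCP position; "ee_rot": TCP orientation; "ft_force": force on the tool from outside, world axes, zero at the start; "wrist_torque": the same for the moment, N m; "opening": finger opening in m; "grip_force": force on a finger pad.
Only numpy, scipy, OpenCV 4.12 (cv2) and the standard library are available. Lean on these libraries where they do the work, as an engineer would, in place of code of your own. Each camera call takes 0.05 s, during which the arm holds its last target. There are 200 camera calls.

## Working session

There is one attempt and no reset: what is moved stays moved. The work goes in short steps, Python scripts to look and compute and a tool call to move; the robot and the scene stay as the last step left them, time stands still between calls to the robot, and variables do not carry over. Pictures are saved under pics/ and viewed, at most 10 in all, crops included, and the job is handed in when it is done.

Besides the shell and the picture viewer there is one more tool, called after "Call:" by a JSON object that holds its "name" and its "arguments". apply_moves: Moves the arm, as the interface text tells. Its arguments: {"type":"object","properties":{"targets":{"type":"array"},"force":{"type":"number"}},"required":["targets"]}

```bash
mkdir -p pics; ls
cat > h.py <<'E'
import numpy as np,cv2
from station import *
def snap(n,f=None):
    P=camera_params(n); im,d=grab_frame(n)
    np.savez(f'/tmp/{n}.npz',im=im,d=d,**{k:np.array(P[k]) for k in('mtx','R','t')})
    if f: cv2.imwrite('pics/'+f,im[:,:,::-1])
    return im,d,P
def cloud(d,P):
    K=np.array(P['mtx']);v,u=np.mgrid[:d.shape[0],:d.shape[1]]
    c=np.stack([(u-K[0,2])/K[0,0]*d,(v-K[1,2])/K[1,1]*d,d],-1)
    return (c-np.array(P['t']))@np.array(P['R'])
def ray(P,u,v,z):
    K=np.array(P['mtx']);R=np.array(P['R']);t=np.array(P['t'])
    r=R.T@np.linalg.inv(K)@[u,v,1.];o=-R.T@t
    return o+r*(z-o[2])/r[2]
E
python3 - <<'E'
from h import *
im,d,P=snap('top','top.png'); snap('side','side.png')
s=state();print({k:np.round(s[k],3) for k in s})
E
```

```text
pics
{'clock': np.float64(0.1), 'joints': array([ 1.188,  0.131,  1.489,  0.   ,  1.523, -0.085]), 'dq': array([-0.001, -0.002, -0.004,  0.   ,  0.   , -0.   ]), 'joint_torque': array([ 2.0000e-03, -5.7095e+01, -5.0194e+01, -0.0000e+00,  8.0000e-03,
        0.0000e+00]), 'tool_pos': array([0.176, 0.573, 0.255]), 'ee_rot': array([-3.14 , -0.   ,  2.844]), 'ft_force': array([0.397, 0.938, 0.234]), 'wrist_torque': array([-0.033,  0.051,  0.002]), 'grip_force': np.float64(0.0), 'opening': np.float64(0.086)}
```

View pics/top.png

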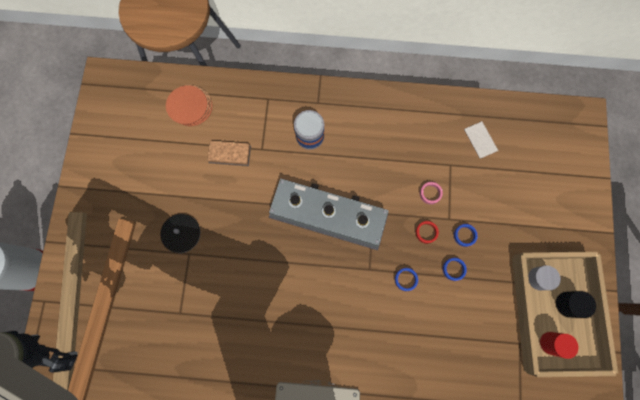

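View pics/side.png

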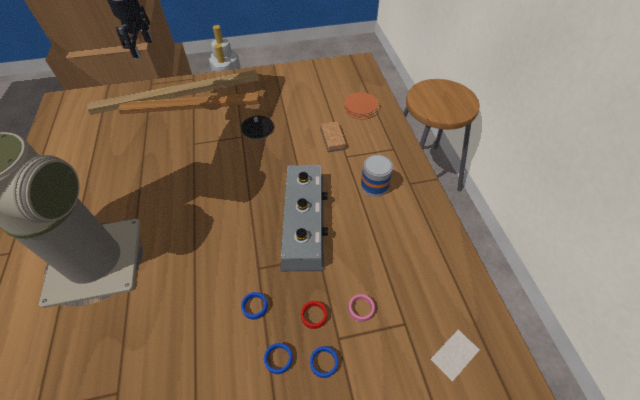

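The top view shows the box at about (328,212), with caps near (295,199), (329,209) and (362,220). The red collar is at (427,232), with a pink look-alike at (431,192) and blue ones nearby. The side view agrees: caps at (303,177), (302,204) and (301,235), red collar at (314,314).

Run:
```python
from h import *
for n in('top','side'):
    P=dict(np.load(f'/tmp/{n}.npz'));im=P['im'];d=P['d'];C=cloud(d,P)
    # box top: cloud height near 60mm in the neighbourhood
    ins=np.zeros(d.shape,bool)
    if n=='top': ins[170:255,260:395]=1
    else: ins[150:285,270:335]=1
    m=ins&(abs(C[...,2]-.06)<.006)&(d>0)
    r=cv2.minAreaRect((C[m][:,:2]*1000).astype(np.float32));print(n,'boxtop',r,'medz',np.median(C[m][:,2]),'mean',C[m].mean(0))
    # caps: points with z>72mm
    m=(ins&(C[...,2]>.074)&(C[...,2]<.1)&(d>0)).astype(np.uint8)
    k,l,st,ce=cv2.connectedComponentsWithStats(m)
    for i in range(1,k):
        if st[i,4]>15:
            q=C[l==i]; print(' cap',st[i,4],ce[i].round(1),np.median(q,0).round(4),'ray',ray(P,*ce[i],.084).round(4))
    hsv=cv2.cvtColor(im,cv2.COLOR_RGB2HSV);h,s,v=cv2.split(hsv)
    red=(((h<5)|(h>174))&(s>190)&(v>90)).astype(np.uint8)
    box=(410,215,445,250) if n=='top' else (295,295,335,335)
    w=np.zeros_like(red);w[box[1]:box[3],box[0]:box[2]]=1;red&=w
    top=(red>0)&(C[...,2]>.012)
    print(' red z',np.percentile(C[red>0][:,2],[5,50,95]).round(4))
    q=C[top];print(' collar rect',cv2.minEnclosingCircle((q[:,:2]*1000).astype(np.float32)),red.sum())
    c,_=cv2.findContours(red,0,1);e=cv2.fitEllipse(max(c,key=len));print(' ell',e,'ray z=.011',ray(P,*e[0],.011).round(4),'z=.018',ray(P,*e[0],.018).round(4))
```

```text
top boxtop ((562.7901000976562, 13.183731079101562), (309.2817077636719, 101.32233428955078), 78.19088745117188) medz 0.06111922899936594 mean [0.56109647 0.01154406 0.06109726]
 cap 91 [294.4 200.1] [0.5813 0.1057 0.0848] ray [0.5812 0.1059 0.084 ]
 cap 93 [328.1 210.2] [0.5611 0.0133 0.0847] ray [0.5615 0.0132 0.084 ]
 cap 94 [362.1 220.1] [ 0.5418 -0.079   0.0844] ray [ 0.5422 -0.0791  0.084 ]
 red z [0.0226 0.0226 0.0226]
 collar rect ((510.60797119140625, -266.8550720214844), 9.999999747378752e-05) 1Traceback (most recent call last):
  File "<stdin>", line 23, in <module>
cv2.error: OpenCV(4.12.0) /io/opencv/modules/imgproc/src/shapedescr.cpp:361: error: (-201:Incorrect size of input array) There should be at least 5 points to fit the ellipse in function 'fitEllipseNoDirect'
```

Run:
```python
from h import *
for n in('top','side'):
    P=dict(np.load(f'/tmp/{n}.npz'));im=P['im'].astype(int);d=P['d'];C=cloud(d,P)
    if n=='side':
        ins=np.zeros(d.shape,bool);ins[150:285,270:335]=1
        m=ins&(abs(C[...,2]-.06)<.006)&(d>0)
        print('boxtop',cv2.minAreaRect((C[m][:,:2]*1000).astype(np.float32)),np.median(C[m][:,2]))
        m=(ins&(C[...,2]>.08)&(C[...,2]<.1)&(d>0)).astype(np.uint8)
        k,l,st,ce=cv2.connectedComponentsWithStats(m)
        for i in range(1,k):
            if st[i,4]>15: print(' cap',st[i,4],np.median(C[l==i],0).round(4))
    red=((im[...,0]>2.2*im[...,1])&(im[...,0]>2.2*im[...,2])&(im[...,0]>80)).astype(np.uint8)
    b=(408,213,447,250) if n=='top' else (293,293,337,337)
    w=np.zeros_like(red);w[b[1]:b[3],b[0]:b[2]]=1;red&=w
    q=C[(red>0)&(C[...,2]>.017)];print(n,red.sum(),'circ',cv2.minEnclosingCircle((q[:,:2]*1000).astype(np.float32)),np.median(q[:,2]))
    c,_=cv2.findContours(red,0,1);e=cv2.fitEllipse(max(c,key=len));print(' ell',np.round(e[0],1),'ray .011',ray(P,*e[0],.011).round(4),' .018',ray(P,*e[0],.018).round(4))
```

```text
top 189 circ ((432.93096923828125, -143.49085998535156), 189.8822479248047) 0.022999597177953916
 ell [426.7 231.6] ray .011 [ 0.5387 -0.2677  0.011 ]  .018 [ 0.5375 -0.2662  0.018 ]
boxtop ((561.9172973632812, 12.862457275390625), (313.6203308105469, 98.44741821289062), 77.96761322021484) 0.060983248901823175
 cap 66 [0.5817 0.1028 0.0843]
 cap 81 [0.5625 0.0106 0.0848]
 cap 87 [ 0.543  -0.0818  0.0843]
side 333 circ ((514.069580078125, -403.116943359375), 167.7257843017578) 0.02225129785555474
 ell [313.5 314.3] ray .011 [ 0.5366 -0.2664  0.011 ]  .018 [ 0.5363 -0.2689  0.018 ]
```

Call:
{"name": "apply_moves", "arguments": {"targets": [[405,-470,-60,0.09,0],[405,-470,-60,0.09,0],[405,-470,-60,0.09,0],[405,-470,-60,0.09,0],[405,-470,-60,0.09,0],[405,-470,-60,0.09,0],[405,-470,-60,0.09,0],[405,-470,-60,0.09,0],[405,-470,-60,0.09,0],[405,-470,-60,0.09,0],[405,-470,-60,0.09,0],[405,-470,-60,0.09,0]]}}

```text
clock: 1.1
tool_pos: [0.5016, 0.1946, 0.2077]
ee_rot: [-3.141, -0.0, 2.934]
ft_force: [1.2, 0.8, 0.4]
opening: 0.0001
grip_force: 0.0
```

Call:
{"name": "apply_moves", "arguments": {"targets": [[80,-91,-60,0,0],[80,-91,-60,0,0],[80,-91,-60,0,0],[80,-91,-60,0,0],[80,-91,-88,0,0],[80,-91,-88,0,0],[80,-91,-88,0,0],[80,-91,-88,0,0],[80,-91,-88,0,0]]}}

```text
clock: 1.85
tool_pos: [0.5815, 0.1064, 0.122]
ee_rot: [3.141, 0.002, 2.935]
ft_force: [0.3, -0.5, 0.3]
opening: -0.0003
grip_force: 0.0
```

Run:
```python
from h import *
s=state();print({k:np.round(s[k],4) for k in ('clock','tool_pos','ft_force')})
im,d,P=snap('side','s2.png');snap('top'); w,_,_=snap('wrist')
cv2.imwrite('pics/a.png',np.hstack([cv2.resize(im[130:290,220:400],(540,480)),cv2.resize(w,(260,480))])[:,:,::-1])
```

```text
{'clock': np.float64(1.85), 'tool_pos': array([0.5815, 0.1064, 0.122 ]), 'ft_force': array([ 0.2666, -0.5207,  0.2962])}
```

View pics/a.png

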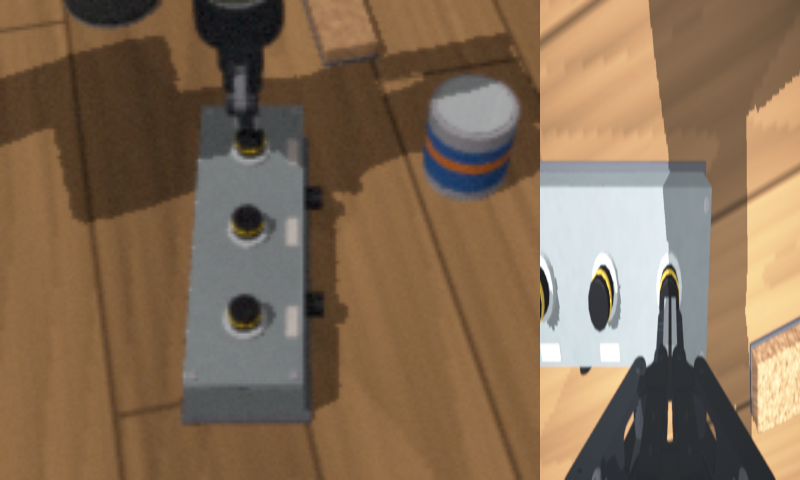

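The side view shows the closed fingertips just above the left cap (about (247,135)), and the wrist view shows them centred over it at (670,285). I'll press by feel.

Call:
{"name": "apply_moves", "arguments": {"targets": [[0,-1,-4,0,0],[0,-1,-8,0,0],[0,-1,-10,0,0],[0,-1,-11,0,0],[0,-1,-12,0,0],[0,-1,-12,0,0],[0,-1,-12,0,0]]}}

```text
clock: 2.58
tool_pos: [0.5808, 0.1046, 0.1082]
ee_rot: [-3.142, -0.0, 2.934]
ft_force: [-1.9, -0.1, 1.9]
opening: 0.0002
grip_force: 1.1
```

Call:
{"name": "apply_moves", "arguments": {"targets": [[0,0,-0.5,0,0],[0,0,-1,0,0],[0,0,-1,0,0]]}}

```text
clock: 2.83
tool_pos: [0.581, 0.1046, 0.1073]
ee_rot: [3.142, 0.0, 2.934]
ft_force: [-2.6, -0.4, 3.7]
opening: 0.0001
grip_force: 1.8
```

Call:
{"name": "apply_moves", "arguments": {"targets": [[0,0,-0.5,0,0],[0,0,-0.5,0,0],[0,0,-0.5,0,0]]}}

```text
clock: 3.08
tool_pos: [0.581, 0.1046, 0.1067]
ee_rot: [3.142, 0.0, 2.934]
ft_force: [-2.4, -0.2, 2.6]
opening: 0.0001
grip_force: 1.7
```

Call:
{"name": "apply_moves", "arguments": {"targets": [[0,0,-0.4,0,0],[0,0,-0.4,0,0],[0,0,-0.4,0,0]]}}

```text
clock: 3.33
tool_pos: [0.581, 0.1046, 0.1063]
ee_rot: [3.142, 0.0, 2.934]
ft_force: [-1.6, -0.2, 3.7]
opening: -0.0003
grip_force: 1.7
```

Call:
{"name": "apply_moves", "arguments": {"targets": [[0,0,-1,0,0],[0,0,-2,0,0],[0,0,-3,0,0],[0,0,-4,0,0],[0,0,-5,0,0],[0,0,-6,0,0],[0,0,-6.5,0,0],[0,0,-6.5,0,0]]}}

```text
clock: 4.0
tool_pos: [0.5809, 0.1046, 0.0996]
ee_rot: [3.142, 0.0, 2.934]
ft_force: [-1.4, -1.0, 3.1]
opening: -0.0002
grip_force: 1.6
```

Call:
{"name": "apply_moves", "arguments": {"targets": [[0,0,-0.6,0,0],[0,0,-1.2,0,0],[0,0,-1.2,0,0],[0,0,-1.2,0,0]]}}

```text
clock: 4.33
tool_pos: [0.581, 0.1046, 0.0986]
ee_rot: [3.142, 0.0, 2.934]
ft_force: [-0.7, -0.6, 2.8]
opening: 0.0001
grip_force: 1.6
```

Call:
{"name": "apply_moves", "arguments": {"targets": [[0,0,-0.6,0,0],[0,0,-0.6,0,0],[0,0,-0.6,0,0]]}}

```text
clock: 4.58
tool_pos: [0.581, 0.1046, 0.0981]
ee_rot: [3.142, 0.0, 2.934]
ft_force: [-1.6, -1.0, 5.0]
opening: 0.0
grip_force: 2.4
```

Call:
{"name": "apply_moves", "arguments": {"targets": [[0,0,-0.4,0,0],[0,0,-0.4,0,0],[0,0,-0.4,0,0]]}}

```text
clock: 4.83
tool_pos: [0.581, 0.1046, 0.0978]
ee_rot: [3.142, 0.0, 2.934]
ft_force: [-1.6, -0.4, 6.3]
opening: 0.0001
grip_force: 3.0
```

Left is home, since the spring is felt again. Next is mid.

Call:
{"name": "apply_moves", "arguments": {"targets": [[0,0,10,0,0],[0,0,25,0,0],[-9,-40,28,0,0],[-19,-75,28,0,0],[-19,-92.5,28,0,0],[-19,-92.5,22,0,0],[-19,-92.5,16,0,0],[-19,-92.5,13,0,0],[-19,-92.5,12,0,0],[-19,-92.5,11,0,0],[-19,-92.5,10.5,0,0],[-19,-92.5,10.5,0,0]]}}

```text
clock: 5.83
tool_pos: [0.5617, 0.0129, 0.1081]
ee_rot: [3.141, -0.001, 2.935]
ft_force: [-2.8, 1.1, 3.9]
opening: 0.0
grip_force: 1.8
```

Call:
{"name": "apply_moves", "arguments": {"targets": [[0,0,-0.5,0,0],[0,0,-1,0,0],[0,0,-1,0,0]]}}

```text
clock: 6.08
tool_pos: [0.5621, 0.0126, 0.1072]
ee_rot: [3.141, 0.0, 2.934]
ft_force: [-1.6, 2.6, 3.9]
opening: 0.0003
grip_force: 2.0
```

Call:
{"name": "apply_moves", "arguments": {"targets": [[0,0,-0.5,0,0],[0,0,-0.5,0,0],[0,0,-0.5,0,0]]}}

```text
clock: 6.33
tool_pos: [0.5622, 0.0123, 0.1068]
ee_rot: [3.141, 0.001, 2.934]
ft_force: [0.6, 2.8, 4.2]
opening: 0.0002
grip_force: 1.9
```

Call:
{"name": "apply_moves", "arguments": {"targets": [[0,0,-0.4,0,0],[0,0,-0.4,0,0],[0,0,-0.4,0,0]]}}

```text
clock: 6.58
tool_pos: [0.5622, 0.0121, 0.1064]
ee_rot: [3.141, 0.001, 2.934]
ft_force: [0.3, 3.7, 3.8]
opening: -0.0
grip_force: 1.9
```

Call:
{"name": "apply_moves", "arguments": {"targets": [[0,0,-1,0,0],[0,0,-2,0,0],[0,0,-3,0,0],[0,0,-4,0,0],[0,0,-5,0,0],[0,0,-6,0,0],[0,0,-6.8,0,0],[0,0,-6.8,0,0]]}}

```text
clock: 7.25
tool_pos: [0.562, 0.012, 0.0992]
ee_rot: [-3.141, 0.0, 2.934]
ft_force: [0.6, 2.2, 3.7]
opening: -0.0
grip_force: 1.9
```

Call:
{"name": "apply_moves", "arguments": {"targets": [[0,0,-0.6,0,0],[0,0,-1.0,0,0],[0,0,-1.0,0,0],[0,0,-1.0,0,0]]}}

```text
clock: 7.58
tool_pos: [0.562, 0.012, 0.0984]
ee_rot: [-3.141, 0.0, 2.934]
ft_force: [1.8, 1.4, 3.3]
opening: 0.0
grip_force: 1.8
```

Call:
{"name": "apply_moves", "arguments": {"targets": [[0,0,-0.5,0,0],[0,0,-0.5,0,0],[0,0,-0.5,0,0]]}}

```text
clock: 7.83
tool_pos: [0.562, 0.012, 0.0981]
ee_rot: [-3.141, 0.0, 2.934]
ft_force: [1.4, 1.9, 5.1]
opening: -0.0002
grip_force: 2.5
```

Call:
{"name": "apply_moves", "arguments": {"targets": [[0,0,-0.4,0,0],[0,0,-0.4,0,0],[0,0,-0.4,0,0]]}}

```text
clock: 8.08
tool_pos: [0.562, 0.012, 0.0978]
ee_rot: [-3.141, 0.0, 2.934]
ft_force: [1.5, 2.1, 6.6]
opening: -0.0002
grip_force: 3.0
```

Call:
{"name": "apply_moves", "arguments": {"targets": [[0,0,10,0,0],[0,0,25,0,0],[-9,-40,28,0,0],[-19,-75,28,0,0],[-19,-92.5,28,0,0],[-19,-92.5,22,0,0],[-19,-92.5,16,0,0],[-19,-92.5,13,0,0],[-19,-92.5,12.5,0,0],[-19,-92.5,12,0,0],[-19,-92.5,11,0,0],[-19,-92.5,11,0,0]]}}

```text
clock: 9.08
tool_pos: [0.5428, -0.0795, 0.1085]
ee_rot: [3.141, -0.001, 2.935]
ft_force: [-2.4, 1.7, 3.4]
opening: -0.0003
grip_force: 1.7
```

Call:
{"name": "apply_moves", "arguments": {"targets": [[0,0,-0.4,0,0],[0,0,-0.8,0,0],[0,0,-0.8,0,0]]}}

```text
clock: 9.33
tool_pos: [0.5431, -0.0799, 0.1079]
ee_rot: [3.141, 0.0, 2.934]
ft_force: [-1.8, 4.1, 4.5]
opening: 0.0001
grip_force: 2.2
```

Call:
{"name": "apply_moves", "arguments": {"targets": [[0,0,-0.5,0,0],[0,0,-0.5,0,0],[0,0,-0.5,0,0]]}}

```text
clock: 9.58
tool_pos: [0.5432, -0.0801, 0.1075]
ee_rot: [3.141, 0.001, 2.934]
ft_force: [-0.8, 4.8, 5.4]
opening: -0.0002
grip_force: 2.6
```

Call:
{"name": "apply_moves", "arguments": {"targets": [[0,-0.5,-0.4,0,0],[0,-0.5,-0.4,0,0],[0,-0.5,-0.4,0,0]]}}

```text
clock: 9.83
tool_pos: [0.5434, -0.0806, 0.1073]
ee_rot: [3.141, 0.001, 2.934]
ft_force: [-1.8, 4.4, 6.7]
opening: 0.0
grip_force: 3.0
```

Right stays rigid at 6.7 N while the others gave way at about 4 N, so right is the clogged one. I'll leave it out and fetch the collar.

Call:
{"name": "apply_moves", "arguments": {"targets": [[0,0,20,0,0],[0,0,45,0,0.3],[-2,-40,60,0,0.6],[-4,-80,60,0,1],[-5,-120,60,0,1],[-6,-160,60,0,1],[-6,-186,50,0,1],[-6,-186,30,0,1],[-6,-186,0,0,1],[-6,-186,-30,0,1],[-6,-186,-30,0,1],[-6,-186,-30,0,1]]}}

```text
clock: 10.83
tool_pos: [0.535, -0.2662, 0.0746]
ee_rot: [3.14, -0.005, 2.934]
ft_force: [-0.3, 0.1, 0.5]
opening: 0.0853
grip_force: 0.0
```

Run:
```python
from h import *
s=state();print({k:np.round(s[k],4) for k in ('clock','tool_pos','ft_force','opening')})
w,d,P=snap('wrist');b,_,_=snap('side');t,dt,Pt=snap('top')
cv2.imwrite('pics/b.png',np.hstack([w[:,:,::-1],cv2.resize(b[260:380,240:288+72],(160,200))[:,:,::-1] if 0 else np.vstack([cv2.resize(b[150:270,270:342],(160,200)),cv2.resize(b[255:375,260:370],(160,200))])[:,:,::-1]]))
C=cloud(dt,Pt)
for c in((.5815,.1045),(.562,.012),(.5425,-.0805)):
    m=(np.hypot(C[...,0]-c[0],C[...,1]-c[1])<.009)&(dt>0);print(np.median(C[m][:,2]).round(4),m.sum())
```

```text
{'clock': np.float64(10.8333), 'tool_pos': array([ 0.535 , -0.2662,  0.0746]), 'ft_force': array([-0.342 ,  0.1459,  0.5201]), 'opening': np.float64(0.0853)}
0.0744 35
0.0743 33
0.0847 36
```

View pics/b.png

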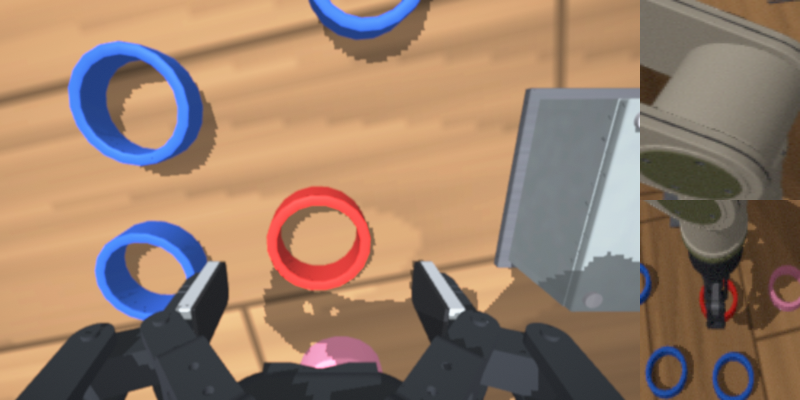

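The depths confirm it: left and mid caps are at 74 mm (home) and right is at 84 mm (out). The wrist view has the red collar at (320,240), centred between the fingers (215 to 430). I'll refine its position from this view.

Run:
```python
from h import *
P=dict(np.load('/tmp/wrist.npz'));im=P['im'].astype(int);d=P['d'];C=cloud(d,P)
red=((im[...,0]>2.2*im[...,1])&(im[...,0]>2.2*im[...,2])&(im[...,0]>80))
red[:170]=0;red[300:]=0;red[:,:250]=0;red[:,390:]=0
q=C[red&(C[...,2]>.019)&(C[...,2]<.026)]
print(len(q),np.median(q[:,2]),cv2.minEnclosingCircle((q[:,:2]*1000).astype(np.float32)),q[:,:2].mean(0))
# algebraic circle fit to top-face
A=np.c_[2*q[:,:2],np.ones(len(q))];s=np.linalg.lstsq(A,(q[:,:2]**2).sum(1),rcond=None)[0];print(s[:2],np.sqrt(s[2]+s[:2]@s[:2]))
b=C[(im.sum(2)>450)&(C[...,2]<.005)&(d>0)];print('bench z',np.median(b[:,2]))
```

```text
3030 0.02190055177294825 ((536.9600219726562, -267.4530334472656), 30.876359939575195) [ 0.53538259 -0.26713853]
[ 0.53643129 -0.26739299] 0.027430136053455942
bench z 0.00022420547313372645
```

Call:
{"name": "apply_moves", "arguments": {"targets": [[1.5,-1,-20,0,1],[1.5,-1,-38,0,1],[1.5,-1,-46,0,1],[1.5,-1,-50,0,1],[1.5,-1,-50,0,1],[1.5,-1,-50,0,0.6],[1.5,-1,-50,0,0.6],[1.5,-1,-50,0,0.6],[1.5,-1,-50,0,0.6]], "force": 25}}

```text
clock: 11.73
tool_pos: [0.5395, -0.2685, 0.0287]
ee_rot: [-3.141, 0.002, 2.934]
ft_force: [-1.6, 1.2, 6.1]
opening: 0.0609
grip_force: 26.7
```

Call:
{"name": "apply_moves", "arguments": {"targets": [[0,0,1,0,0.6],[0,0,2,0,0.6],[0,0,2,0,0.6],[0,0,2,0,0.6]]}}

```text
clock: 12.07
tool_pos: [0.5385, -0.268, 0.0289]
ee_rot: [-3.141, 0.0, 2.934]
ft_force: [-0.0, 0.3, -1.5]
opening: 0.0609
grip_force: 27.2
```

Call:
{"name": "apply_moves", "arguments": {"targets": [[0,0,20,0,0.6],[0,0,50,0,0.6],[0,0,85,0,0.6],[0,10,110,0,0.6],[0,40,110,0,0.6],[1,75,110,0,0.6],[2,110,110,0,0.6],[3,145,110,0,0.6],[4,175,110,0,0.6],[4,187,110,0,0.6],[4,187,110,0,0.6],[4,187,110,0,0.6]]}}

```text
clock: 13.07
tool_pos: [0.5424, -0.0808, 0.1387]
ee_rot: [-3.141, 0.0, 2.935]
ft_force: [-0.4, 0.6, -1.4]
opening: 0.0611
grip_force: 27.6
```

Run:
```python
from h import *
s=state();print({k:np.round(s[k],4) for k in ('clock','tool_pos','ee_rot','ft_force','opening')})
im,d,P=snap('wrist','w3.png');C=cloud(d,P);i=im.astype(int)
red=((i[...,0]>2.2*i[...,1])&(i[...,0]>2.2*i[...,2])&(i[...,0]>80))
z=C[red][:,2];print('red z pct',np.percentile(z,[1,5,50,95,99]).round(4))
zt=np.percentile(z,90);q=C[red&(abs(C[...,2]-zt)<.003)]
pl=np.linalg.lstsq(np.c_[q[:,:2],np.ones(len(q))],q[:,2],rcond=None)[0];print('top plane slope',pl[:2].round(3),np.median(q[:,2]))
print(cv2.minEnclosingCircle((q[:,:2]*1000).astype(np.float32)),np.array([.5365,-.267]))
A=np.c_[2*q[:,:2],np.ones(len(q))];t=np.linalg.lstsq(A,(q[:,:2]**2).sum(1),rcond=None)[0];print('circ',t[:2].round(4),np.sqrt(t[2]+t[:2]@t[:2]))
```

```text
{'clock': np.float64(13.0667), 'tool_pos': array([ 0.5424, -0.0808,  0.1387]), 'ee_rot': array([-3.1410e+00,  1.0000e-04,  2.9355e+00]), 'ft_force': array([-0.4107,  0.6032, -1.3719]), 'opening': np.float64(0.0611)}
red z pct [0.1116 0.1144 0.1307 0.1328 0.1333]
top plane slope [-0.003  0.   ] 0.13185425171495946
((539.7337036132812, -80.35791778564453), 31.057043075561523) [ 0.5365 -0.267 ]
circ [ 0.5391 -0.0801] 0.027369297170873032
```

View pics/w3.png

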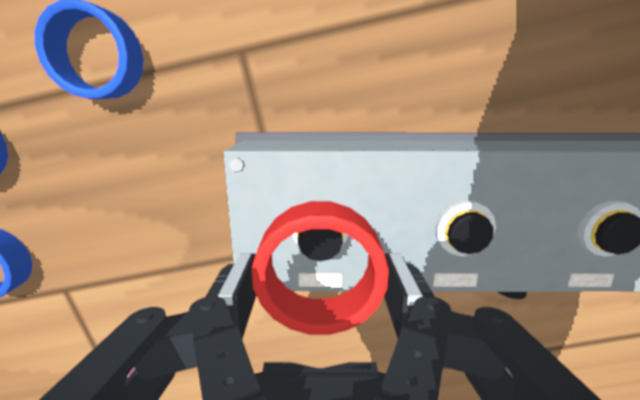

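The collar is held level around the line of sight to the right cap (at (320,240)). Mid and left caps show at (470,232) and (617,233). I'll extrapolate the right switch axis from those two in the same camera.

Run:
```python
from h import *
P=dict(np.load('/tmp/wrist.npz'));d=P['d'];C=cloud(d,P);im=P['im']
m=((C[...,2]>.0715)&(C[...,2]<.077)&(im.max(2)<70)&(d>0));m[:180]=0;m[280:]=0;m[:,:435]=0
k,l,st,ce=cv2.connectedComponentsWithStats(m.astype(np.uint8))
p=[]
for i in range(1,k):
    if st[i,4]>200:
        q=C[l==i];print(st[i],ce[i].round(1),q.mean(0).round(4),cv2.minEnclosingCircle((q[:,:2]*1000).astype(np.float32)))
m=((C[...,2]>.080)&(C[...,2]<.088)&(im.max(2)<90)&(d>0));q=C[m];print('right part',m.sum(),q.min(0).round(4),q.max(0).round(4))
```

```text
[ 449  214   44   39 1324] [470.7 233.2] [0.5619 0.0109 0.074 ] ((562.9108276367188, 11.275542259216309), 13.683602333068848)
[ 598  214   42   40 1303] [620.4 234. ] [0.5816 0.1022 0.0738] ((582.4549560546875, 103.52080535888672), 14.086514472961426)
right part 1087 [ 0.5352 -0.0938  0.0816] [ 0.5557 -0.068   0.0857]
```

Call:
{"name": "apply_moves", "arguments": {"targets": [[3,-0.8,0,0,0.6],[3,-0.8,0,0,0.6],[3,-0.8,-12,0,0.6],[3,-0.8,-20,0,0.6],[3,-0.8,-24,0,0.6],[3,-0.8,-28,0,0.6],[3,-0.8,-32,0,0.6],[3,-0.8,-34,0,0.6],[3,-0.8,-34,0,0.6]]}}

```text
clock: 13.87
tool_pos: [0.5451, -0.0816, 0.1041]
ee_rot: [3.142, -0.001, 2.934]
ft_force: [-0.1, -0.1, -0.5]
opening: 0.0615
grip_force: 27.6
```

Call:
{"name": "apply_moves", "arguments": {"targets": [[0,0,-3,0,0.6],[0,0,-6,0,0.6],[0,0,-9,0,0.6],[0,0,-12,0,0.6],[0,0,-13.5,0,0.6],[0,0,-14.5,0,0.6],[0,0,-14.5,0,0.6],[0,0,-14.5,0,0.6]]}}

```text
clock: 14.53
tool_pos: [0.5454, -0.0817, 0.0903]
ee_rot: [-3.142, -0.0, 2.934]
ft_force: [-0.0, 0.5, -1.2]
opening: 0.0611
grip_force: 27.6
```

Call:
{"name": "apply_moves", "arguments": {"targets": [[0,0,-0.7,0,0.6],[0,0,-0.7,0,0.6],[0,0,-0.7,0,0.6]]}}

```text
clock: 14.78
tool_pos: [0.5455, -0.0817, 0.0896]
ee_rot: [-3.142, 0.0, 2.934]
ft_force: [0.3, 0.4, -0.4]
opening: 0.0616
grip_force: 27.6
```

Call:
{"name": "apply_moves", "arguments": {"targets": [[0,0,-0.7,0,0.6],[0,0,-0.7,0,0.6],[0,0,-0.7,0,0.6]]}}

```text
clock: 15.03
tool_pos: [0.5454, -0.0817, 0.0888]
ee_rot: [-3.142, -0.0, 2.934]
ft_force: [0.3, -0.6, -0.7]
opening: 0.0609
grip_force: 27.6
```

Call:
{"name": "apply_moves", "arguments": {"targets": [[0,0,-0.8,0,0.6],[0,0,-0.8,0,0.6],[0,0,-0.8,0,0.6]]}}

```text
clock: 15.28
tool_pos: [0.5455, -0.0817, 0.0887]
ee_rot: [-3.142, 0.0, 2.934]
ft_force: [-2.8, 0.9, 4.8]
opening: 0.061
grip_force: 28.1
```

The collar is on the box top. Releasing it now.

Call:
{"name": "apply_moves", "arguments": {"targets": [[0,0,0.8,0,0.75],[0,0,0.8,0,0.85],[0,0,0.8,0,0.95],[0,0,0.8,0,0.95],[0,0,0.8,0,0.95],[0,0,10,0,0.95],[0,0,25,0,0.95],[0,0,50,0,0.95],[0,0,80,0,0.95],[0,0,110,0,0.95],[0,0,110,0,0.95],[0,0,110,0,0.95]]}}

```text
clock: 16.28
tool_pos: [0.5472, -0.0821, 0.2016]
ee_rot: [-3.141, 0.006, 2.934]
ft_force: [-0.1, 0.7, -0.5]
opening: 0.0813
grip_force: 0.0
```

Run:
```python
from h import *
s=state();print({k:np.round(s[k],4) for k in ('clock','tool_pos','ft_force','opening')})
im,d,P=snap('wrist','w4.png');C=cloud(d,P);i=im.astype(int)
red=((i[...,0]>2.2*i[...,1])&(i[...,0]>2.2*i[...,2])&(i[...,0]>80))
zt=np.percentile(C[red][:,2],90);q=C[red&(abs(C[...,2]-zt)<.003)]
print('top',zt,np.median(q[:,2]),cv2.minEnclosingCircle((q[:,:2]*1000).astype(np.float32)))
print('slope',np.linalg.lstsq(np.c_[q[:,:2],np.ones(len(q))],q[:,2],rcond=None)[0][:2].round(3))
for c in((.582,.1035),(.5625,.0115),(.5425,-.081)):
    m=(np.hypot(C[...,0]-c[0],C[...,1]-c[1])<.008)&(d>0);print(np.median(C[m][:,2]).round(4),m.sum())
m=((C[...,2]>.080)&(i.max(2)<80)&(d>0)&(np.hypot(C[...,0]-.5425,C[...,1]+.081)<.02));q=C[m];print('cap',cv2.minEnclosingCircle((q[:,:2]*1000).astype(np.float32)))
```

```text
{'clock': np.float64(16.2833), 'tool_pos': array([ 0.5472, -0.0821,  0.2016]), 'ft_force': array([-0.0834,  0.7042, -0.4542]), 'opening': np.float64(0.0813)}
top 0.08272661510684207 0.08198781540140086 ((542.5706176757812, -81.08765411376953), 30.31559944152832)
slope [-0.    -0.001]
0.0741 296
0.0742 295
0.2552 1546
cap ((537.426513671875, -79.8783187866211), 19.158899307250977)
```

View pics/w4.png

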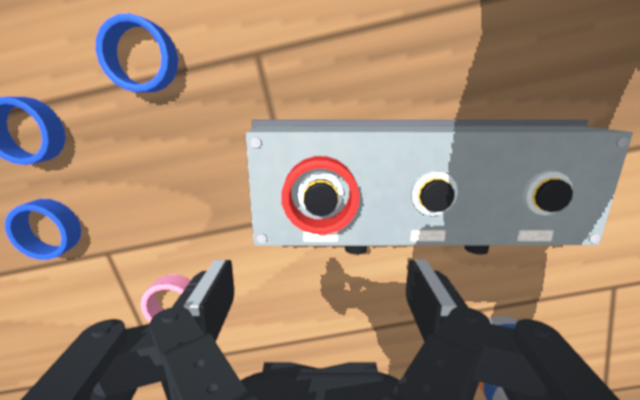

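The collar sits flat and centred around the right switch at (320,195). Its top is at 82 mm, so its underside is on the box top. Left and mid are home at 74 mm, and the gripper is clear.

```bash
python3 -c "
from station import *
print(finish_job())"
```

```text
the job is handed in; nothing more can be done
None
```

Job handed in: the left and mid switches are clicked home, and the clogged right switch is left out (pressed to about 7 N at most) with the red collar flat and centred around it; the hand-in returned no verdict.

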